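Wipe the brass chips off the trimming plate

TASK

Take the orange scraper by its handle, wipe all five brass chips off the plate into the blue catch tray at its right end, and put the scraper back upright, near the middle of its green mat. Move the chips with the scraper only, not with the fingers; reach in under the light bar with the tool leaning back, without bumping the bar, and leave the other things on the bench where they are.

Things in the scene. Friction and masses are not known exactly. Their poses are not given: they have to be found in the camera images.
- plate_top (a point): Centre of the level upper face of the fixed metal trimming plate, 40 mm above the worktop. x to the back (away from the robot), y to the plate's left end, z up. Plate: x -65 to +71, y -100 to +100 mm. Left end and front are open edges; at the right end (-y) the face ends straight above the catch tray. Chip centres lie within x -2 to +46, y -76 to +56 mm; the left end is free.
- station: The trimming station that carries plate, tray and light bar, fixed. Origin on the worktop, 40 mm straight below plate_top; same axes. A grey fence stands along the plate's back edge from x = 72 to 78 mm, 24 mm higher than the plate's face.
- light_bar: White fixed light bar over the plate on two posts behind the fence. Origin and axes as station. The bar fills x 6 to 56, y -105 to +105 mm, from 95 to 150 mm above the plate's face. A gripper cannot stand upright over the chips: the tool must lean back towards the robot (-x), out from under the bar, and the scraper goes in and out level from the front.
- tray_center (a point): Centre of the inner floor of the blue catch tray at the plate's right end, fixed; axes as plate_top. Floor 6 mm above the worktop (34 mm below the plate's face); inside x -58 to +58, y +43 (plate's edge) to -43 mm (far wall). Heights above the worktop: side walls 36 mm (4 mm lower than the plate's face), far wall 52 mm.
- mat: Fixed square green plastic mat, 120x120x3 mm, on the worktop left of the vice: the scraper's home. Origin at the centre of its underside, z up; its upper face is 3 mm above the worktop.
- scraper_base (a point): Centre of the underside of the loose scraper block: orange with black foot, 84 mm long (own x), 24 mm thick (own y; lowest 6 mm: 18 mm), 24 mm high (z up), 0.14 to 0.24 kg. A grey handle rises from its top, leaning 30 degrees from vertical towards the block's own -x. At the start it stands on the mat, its -x end roughly towards the robot.
- scraper_grip (a point): Grip point on the centre line of the scraper's handle; axes as scraper_base (z up), from which it lies at x -53.5, y 0, z +71.4 mm. The handle is a straight bar, 14 mm thick (own y: close the fingers along it), 28 mm wide; it runs upward along (-0.5, 0, 0.866) in the scraper's axes and ends 28 mm past this point.
- chip_1_center (a point): Centre of a loose brass chip (offcut), L-shaped, 17x13x6 mm, 12 g, lying flat on the plate; 3 mm above its underside.
- chip_2_center (a point): Centre of a loose brass chip (offcut), oblong, 17x12x6 mm, 12 g, lying flat on the plate; 3 mm above its underside.
- chip_3_center (a point): Centre of a loose brass chip (offcut), T-shaped, 18x14x6 mm, 12 g, lying flat on the plate; 3 mm above its underside.
- chip_4_center (a point): Centre of a loose brass chip (offcut), oblong, 17x12x6 mm, 12 g, lying flat on the plate; 3 mm above its underside.
- chip_5_center (a point): Centre of a loose brass chip (offcut), L-shaped, 17x13x6 mm, 12 g, lying flat on the plate; 3 mm above its underside.
- yellow_mug_mid (a point): Bystander: yellow mug, 79x110x100 mm, at the back left; this point is about its centre, half-way up.
- spray_bottle_mid (a point): Bystander: pale blue pump spray bottle, 37 mm across, 128 mm tall, at the back; this point is about its centre, half-way up.
- glue_bottle_mid (a point): Bystander: small white glue bottle with red cap, 27 mm across, 66 mm tall, at the back; this point is about its centre, half-way up.
- eye_loupe_mid (a point): Bystander: black eye loupe, 37 mm across, 34 mm tall, at the back; this point is about its centre, half-way up.
- orange_pliers_mid (a point): Bystander: pliers with orange grips, 132x65x12 mm, lying near the front edge; this point is about its centre, half-way up.
- lens_blank_mid (a point): Bystander: clear uncut lens, 64 mm across, 9 mm thick, lying near the front edge; this point is about its centre, half-way up.

How it is judged:
By the outcome, as a careful person would: the job done as asked, in the order asked, and still so for the second after the job is handed in, with the robot touching nothing.
It also fails if it takes over 54 s, if anything falls off the work surface, if the arm or the gripper's body presses on something with over 40 N, if the wrist force passes 120 N, or if a joint passes its speed limit or range.

ROBOT

A 6-joint arm with a two-finger parallel gripper is mounted at the origin on a cart in front of the work surface, level with it; the furniture and walls round the work are solid. World frame = base frame: x ahead of the robot, y to its left, z up, the work surface at z = 0. Lengths are in m, angles in rad, forces in N, time in s.
With the tool pointing down it reaches from about 0.3 to 0.825 m from the base axis. Payload 5.4 kg.
Tool frame: the origin (TCP) lies at the very end of the fingers, on their centre line; the grasp point (between the pads) lies 19 mm behind it; z points along the fingers, x is the direction in which the jaws open and shut, and the axes are right-handed (so a half turn about z gives the same grasp; the last joint's range is limited). The gripper opens to 92 mm and grips with 3 to 60 N. Pads are 20 mm wide; open, the fingers measure 128 mm over their backs; the gripper's body (75 mm by 189 mm) begins 69 mm behind the grasp point.
Start: joints at [-1.429, 0.158, 1.597, -0, 1.386, -0.21], TCP at [0.198, -0.54, 0.175] pointing down, gripper open.
Joint ranges: [-2.91, 2.91], [-0.94, 2.29], [0.18, 2.7], [-1.29, 4.43], [0.17, 2.64], [-3, 3]. Speed limits (rad/s): [2.57, 2.57, 3.14, 3.14, 3.14, 3.14].

INTERFACE

Orientations are given as a rotation vector (axis times angle).
In Python, from workcell import bot gives the robot as it stands. Calls block until the motion is done:
- bot.goto(position, orientation): joint-space move of the TCP to a pose.
- bot.line_to(position, rot=None, max_speed=0.15): straight line of the TCP; rot=None keeps the orientation; max_speed is the mean speed in m/s.
- bot.set_joints(angles): joint-space move.
- bot.set_gripper(opening, newtons=None): opening from 0.0 (shut) to 1.0 (fully open); newtons is the grip in N (None keeps the last); returns when the fingers have stopped.
- bot.hold(seconds).
- bot.inverse_kinematics(position, orientation): joint angles nearest the present ones, or None.
- bot.read_camera(name): name is "side" or "top"; returns a dict with "pixels" (400x640x3 uint8, blue, green, red), "fx", "fy", "cx", "cy" (pixels), "k1" (the pictures are not rectified: a ray, as slopes to the right and down, at radius r is drawn at 1 + k1 r^2 times it, then the intrinsics apply), "R" (3x3) and "t" (3): a world point X has camera coordinates R X + t. Camera axes: x right, y down, z forward; pixel columns grow to the right and rows downward; lengths in m; the calibration is good to about 2 mm. A picture is of the moment at which its call begins. There is no depth.
A pose or a line that the arm cannot do raises bot.MotionError and nothing moves.
- bot.job_done(): hands the job in, once; it reports no verdict.
Readings, each from a call of its own:
- bot.current_clock(): time.
- bot.current_joints(): joint angles.
- bot.current_joint_vel(): joint speeds.
- bot.current_effort(): joint torques, N m.
- bot.current_ee_pos(): TCP position.
- bot.current_tool_rot(): TCP orientation.
- bot.current_contact_force(): force on the tool from outside, world axes, zero at the start.
- bot.current_ft_torque(): the same for the moment, N m.
- bot.current_opening(): opening from 0.0 (shut) to 1.0 (fully open).
Only numpy, scipy, OpenCV 4.12 (cv2) and the standard library are available. Lean on these libraries where they do the work, as an engineer would, in place of code of your own. Each camera call takes 0.05 s, during which the arm holds its last target.

## Working session

There is one attempt and no reset: what is moved stays moved. The work goes in short steps, each a Python script; the robot and the scene stay as the last script left them, time stands still between calls to the robot, and variables do not carry over. Pictures are saved under pics/ and viewed, and the job is handed in when it is done.

```bash
ls; mkdir -p pics
python3 - <<'E'
from workcell import bot
import cv2,numpy as np
for n in("side","top"):
    c=bot.read_camera(n); cv2.imwrite(f"pics/{n}0.png",c["pixels"]); np.save(f"pics/{n}0.npy",c,allow_pickle=True)
    print(n,c["fx"],c["fy"],c["cx"],c["cy"],c["k1"],np.round(c["R"],4).tolist(),c["t"], "cam pos",-c["R"].T@c["t"] if hasattr(c["R"],"T") else "")
print(bot.current_clock(),bot.current_tool_rot(),bot.current_opening())
E
```

```text
pics
side 474.19559382128466 474.19559382128466 314.433179386252 196.94928017741904 -0.08998981162590414 [[-0.913, -0.4077, -0.0122], [-0.1354, 0.3312, -0.9338], [0.3848, -0.8509, -0.3576]] [0.51191671 0.17583395 0.91373139] cam pos [0.1396178  0.92801838 0.49716207]
top 430.153173732397 430.153173732397 316.86033152601595 199.31552163890774 -0.018379367941403664 [[-0.0089, -0.9999, -0.0053], [-0.9858, 0.0097, -0.1676], [0.1676, 0.0038, -0.9858]] [-0.05594773  0.584258    1.00484128] cam pos [ 0.40706529 -0.06538196  1.08821717]
0.1 [-2.57489238e+00  1.79772823e+00  1.76408801e-03] 1.000400145713809
```

View pics/side0.png

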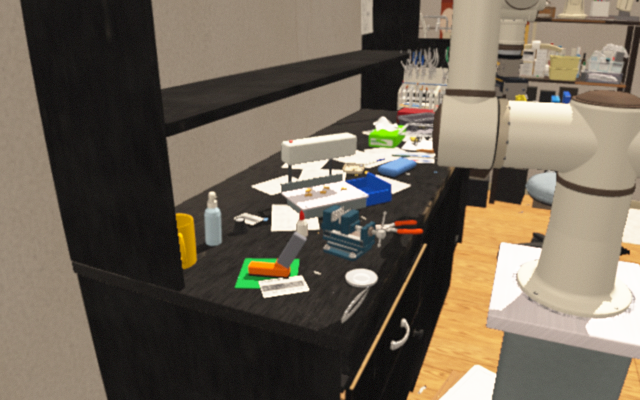

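View pics/top0.png

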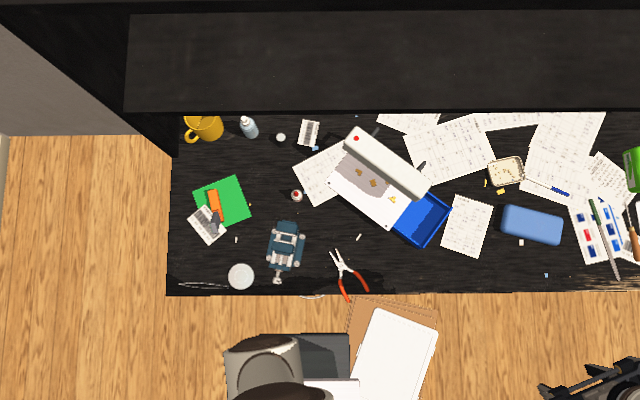

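Run:
```python
import cv2
t=cv2.imread("pics/top0.png");s=cv2.imread("pics/side0.png")
cv2.imwrite("pics/z1.png",cv2.resize(t[115:255,310:460],None,fx=4,fy=4,interpolation=cv2.INTER_CUBIC))
cv2.imwrite("pics/z2.png",cv2.resize(t[110:260,170:320],None,fx=4,fy=4,interpolation=cv2.INTER_CUBIC))
cv2.imwrite("pics/z3.png",cv2.resize(s[120:220,250:430],None,fx=4.4,fy=4.4,interpolation=cv2.INTER_CUBIC))
cv2.imwrite("pics/z4.png",cv2.resize(s[190:310,160:320],None,fx=4.4,fy=4.4,interpolation=cv2.INTER_CUBIC))
```

```text
(no output)
```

View pics/z1.png

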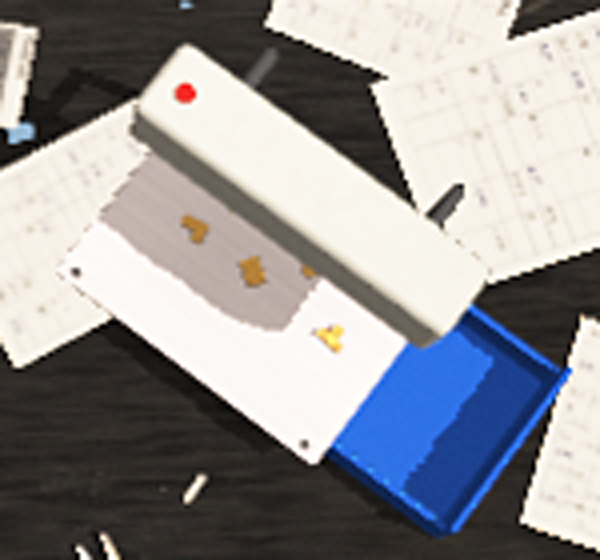

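View pics/z2.png

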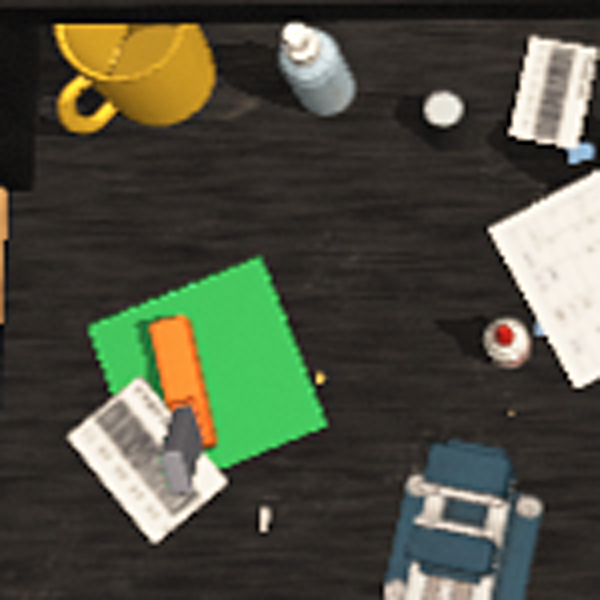

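View pics/z3.png

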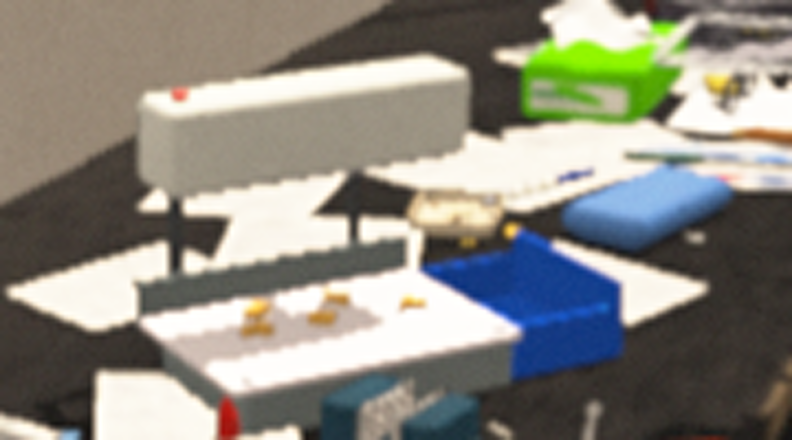

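View pics/z4.png

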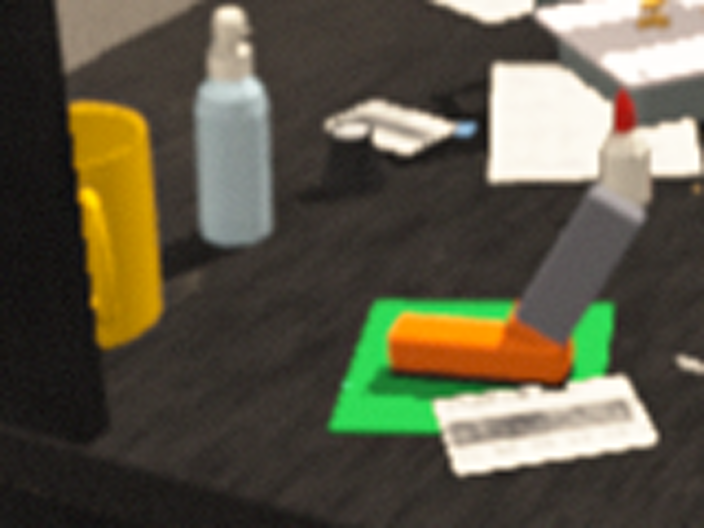

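```bash
cat > h.py <<'E'
import numpy as np,cv2
from scipy.spatial.transform import Rotation as Ro
def load(n): return np.load(f"pics/{n}.npy",allow_pickle=True).item()
def ray(c,px):
    K=np.array([[c["fx"],0,c["cx"]],[0,c["fy"],c["cy"]],[0,0,1]])
    u=cv2.undistortPoints(np.array(px,float).reshape(-1,1,2),K,np.array([c["k1"],0,0,0.]))[:,0]
    R=np.array(c["R"]);t=np.array(c["t"])
    return -R.T@t,np.c_[u,np.ones(len(u))]@R
def onz(c,px,z):
    o,d=ray(c,px); return o+d*((z-o[2])/d[:,2])[:,None]
def proj(c,X):
    R=np.array(c["R"]);t=np.array(c["t"]);K=np.array([[c["fx"],0,c["cx"]],[0,c["fy"],c["cy"]],[0,0,1]])
    return cv2.projectPoints(np.array(X,float).reshape(-1,1,3),cv2.Rodrigues(R)[0],t,K,np.array([c["k1"],0,0,0.]))[0][:,0]
E
python3 - <<'E'
from h import *
T=load("top0");S=load("side0")
np.set_printoptions(precision=4,suppress=True)
zt=lambda p,o,s:np.array(p)/s+np.array(o)-0.5+0.5/s
# plate corners (manual)
print("top FL,FR z.04\n",onz(T,[zt((62,270),(310,115),4),zt((318,463),(310,115),4)],.04))
print("side FL BL FR BR\n",onz(S,[zt((230,398),(250,120),4.4),zt((142,322),(250,120),4.4),zt((520,328),(250,120),4.4),zt((430,268),(250,120),4.4)],.04))
print("bar top corners z.19\n",onz(T,[zt(p,(310,115),4) for p in((137,112),(187,43),(487,282),(437,345))],.19))
def masks(c):
    h=cv2.cvtColor(c["pixels"],cv2.COLOR_BGR2HSV)
    return dict(green=cv2.inRange(h,(50,120,80),(75,255,255)),orange=cv2.inRange(h,(5,180,120),(16,255,255)),brass=cv2.inRange(h,(10,100,90),(32,255,255)),blue=cv2.inRange(h,(105,150,60),(125,255,255)))
for n,c in(("top",T),("side",S)):
    for k,m in masks(c).items():
        cs,_=cv2.findContours(m,cv2.RETR_EXTERNAL,cv2.CHAIN_APPROX_NONE)
        for q in cs:
            a=cv2.contourArea(q)
            if a<6: continue
            b=cv2.minAreaRect(q); M=cv2.moments(q)
            ctr=(M['m10']/M['m00'],M['m01']/M['m00'])
            print(n,k,a,np.round(ctr,1),"box",np.round(cv2.boxPoints(b),1).tolist(), onz(c,[ctr],.043)[0])
E
```

```text
top FL,FR z.04
 [[ 0.6285 -0.0823  0.04  ]
 [ 0.5066 -0.2371  0.04  ]]
side FL BL FR BR
 [[ 0.6232 -0.0637  0.04  ]
 [ 0.7281 -0.1552  0.04  ]
 [ 0.5053 -0.2346  0.04  ]
 [ 0.5968 -0.3209  0.04  ]]
bar top corners z.19
 [[ 0.6838 -0.1216  0.19  ]
 [ 0.7226 -0.1496  0.19  ]
 [ 0.588  -0.3061  0.19  ]
 [ 0.5543 -0.2778  0.19  ]]
top green 1366.5 [226.  199.2] box [[190.60000610351562, 191.0], [235.10000610351562, 173.1999969482422], [252.1999969482422, 215.89999389648438], [207.6999969482422, 233.6999969482422]] [0.5873 0.163  0.043 ]
top orange 67.0 [342.9 290.7] box [[336.20001220703125, 280.1000061035156], [340.3999938964844, 278.3999938964844], [349.70001220703125, 301.70001220703125], [345.6000061035156, 303.3999938964844]] [ 0.3636 -0.1213  0.043 ]
top orange 61.5 [361.4 280.4] box [[352.3999938964844, 272.20001220703125], [356.0, 269.5], [370.29998779296875, 289.29998779296875], [366.70001220703125, 291.8999938964844]] [ 0.3873 -0.1659  0.043 ]
top orange 217.0 [214.7 201.8] box [[206.5, 190.39999389648438], [216.39999389648438, 188.1999969482422], [223.60000610351562, 220.60000
[... 7301 characters left out ...]
  34.7] box [[522.5999755859375, 48.0], [525.0, 23.700000762939453], [528.7999877929688, 24.100000381469727], [526.4000244140625, 48.29999923706055]] [  0.3129 -14.6407   0.043 ]
side brass 124.5 [558.7  14.2] box [[537.4000244140625, 15.300000190734863], [540.5, 3.700000047683716], [604.0999755859375, 20.600000381469727], [601.0, 32.20000076293945]] [ 2.2654 51.0537  0.043 ]
side blue 711.5 [373.1 188.7] box [[346.0, 180.0], [383.8999938964844, 167.89999389648438], [393.79998779296875, 199.10000610351562], [355.8999938964844, 211.1999969482422]] [ 0.5027 -0.2741  0.043 ]
side blue 42.0 [565.8  96.8] box [[563.0, 91.0], [569.0, 91.0], [569.0, 102.0], [563.0, 102.0]] [-0.1017 -2.3124  0.043 ]
```

Run:
```python
from h import *
np.set_printoptions(precision=4,suppress=True)
T=load("top0");S=load("side0")
zt=lambda p,o,s:np.array(p)/s+np.array(o)-0.5+0.5/s
W=[];L=[]
for p,l in(((62,270),(-.065,.1)),((318,463),(-.065,-.1))): W.append(onz(T,[zt(p,(310,115),4)],.04)[0]);L.append(l)
for p,l in(((142,322),(.071,.1)),((520,328),(-.065,-.1)),((230,398),(-.065,.1))): W.append(onz(S,[zt(p,(250,120),4.4)],.04)[0]);L.append(l)
for p,l in(((137,112),(.006,.105)),((187,43),(.056,.105)),((487,282),(.056,-.105)),((437,345),(.006,-.105))): W.append(onz(T,[zt(p,(310,115),4)],.19)[0]);L.append(l)
W=np.array(W)[:,:2];L=np.array(L)
def fit(W,L):
    a=W-W.mean(0);b=L-L.mean(0)
    th=np.arctan2((b[:,0]*a[:,1]-b[:,1]*a[:,0]).sum(),(b*a).sum())
    R=np.array([[np.cos(th),-np.sin(th)],[np.sin(th),np.cos(th)]])
    o=W.mean(0)-R@L.mean(0); return th,o,(W-o-L@R.T)
for idx in(range(9),[0,1,5,6,7,8]):
    idx=list(idx);th,o,r=fit(W[idx],L[idx]);print(th,np.degrees(th),o);print(r)
print(onz(T,[(221.4,203.45)],.003), onz(T,[[190.6,191],[235.1,173.2],[252.2,215.9],[207.7,233.7]],.003))
cv2.imwrite("pics/a1.png",cv2.resize(T["pixels"][180:240,185:245],None,fx=10,fy=10,interpolation=cv2.INTER_CUBIC))
cv2.imwrite("pics/a2.png",cv2.resize(S["pixels"][225:285,240:315],None,fx=10,fy=10,interpolation=cv2.INTER_CUBIC))
cv2.imwrite("pics/a3.png",cv2.resize(T["pixels"][150:235,320:400],None,fx=7,fy=7,interpolation=cv2.INTER_CUBIC))
cv2.imwrite("pics/a4.png",cv2.resize(S["pixels"][165:225,275:375],None,fx=8,fy=8,interpolation=cv2.INTER_CUBIC))
```

```text
-0.6668222448815643 -38.206100317152696 [ 0.6144 -0.1941]
[[ 0.0033 -0.007 ]
 [ 0.0052 -0.0046]
 [-0.0039  0.0042]
 [ 0.0038 -0.0021]
 [-0.002   0.0116]
 [-0.0003 -0.0063]
 [-0.0008 -0.0034]
 [-0.0054  0.0051]
 [ 0.0001  0.0025]]
-0.6850719687850927 -39.25173247410389 [ 0.6147 -0.1964]
[[ 0.0008 -0.0045]
 [ 0.0055 -0.0044]
 [-0.002  -0.0027]
 [-0.002   0.0009]
 [-0.0036  0.007 ]
 [ 0.0014  0.0037]]
[[0.5832 0.1833 0.003 ]] [[0.6165 0.2638 0.003 ]
 [0.6622 0.1499 0.003 ]
 [0.5503 0.1037 0.003 ]
 [0.506  0.2159 0.003 ]]
```

View pics/a1.png

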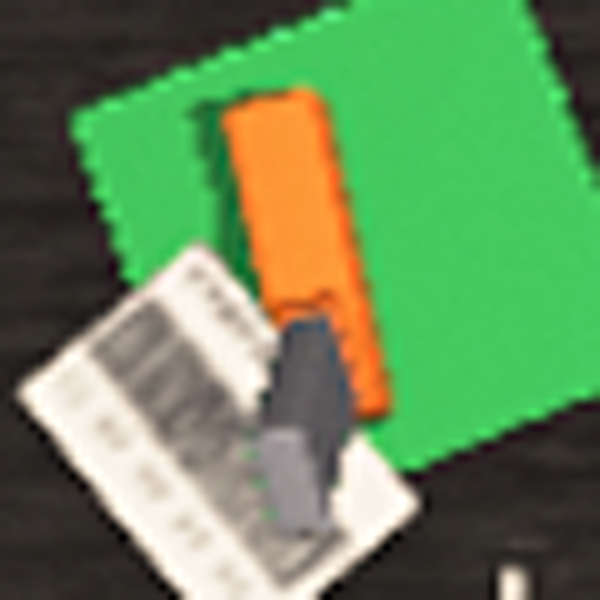

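View pics/a2.png

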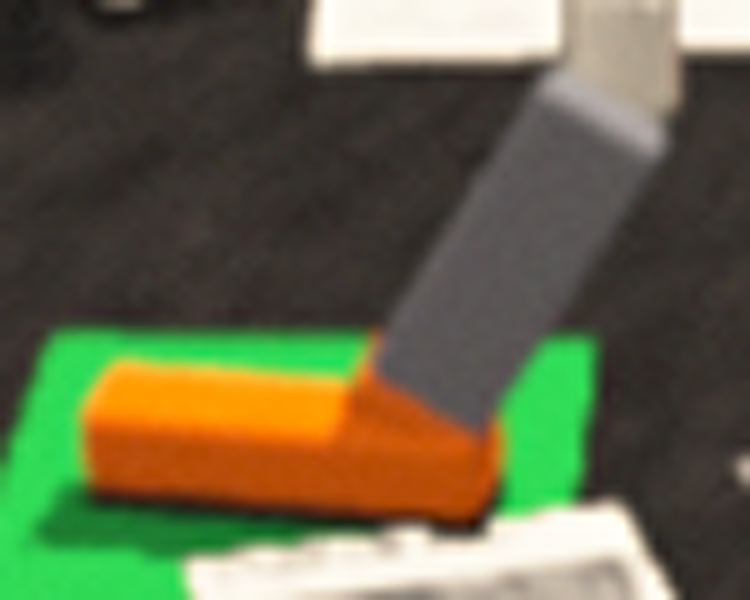

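View pics/a3.png

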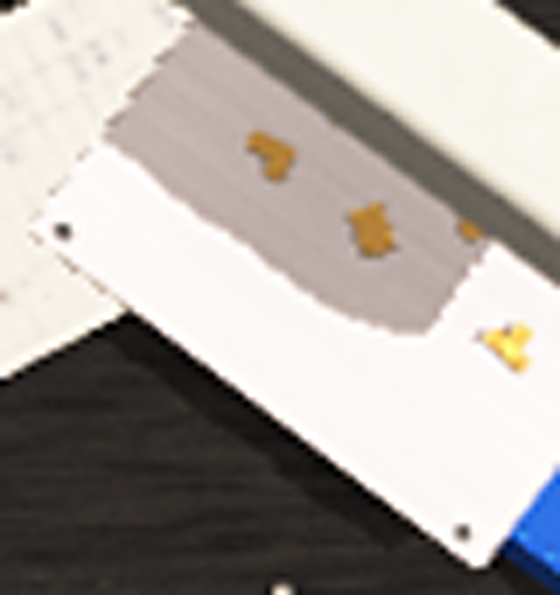

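View pics/a4.png

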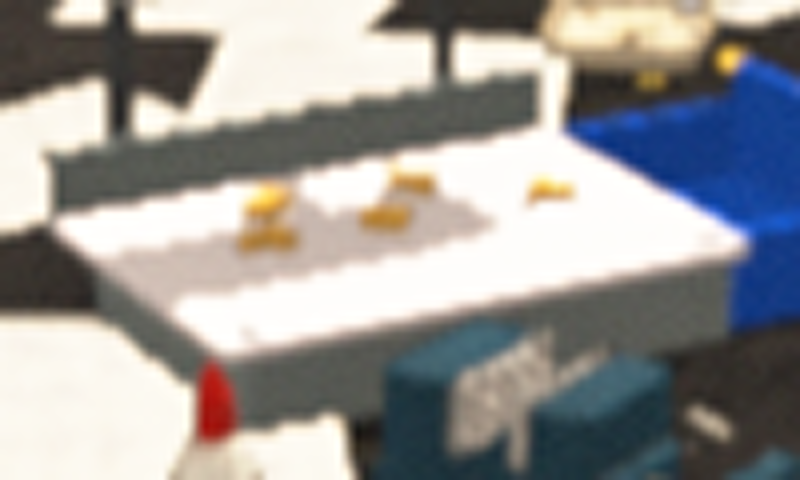

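```bash
cat >> h.py <<'E'
zt=lambda p,o,s:np.array(p)/s+np.array(o)-0.5+0.5/s
def fit(W,L):
    W=np.array(W)[:,:2];L=np.array(L)[:,:2]
    a=W-W.mean(0);b=L-L.mean(0)
    th=np.arctan2((b[:,0]*a[:,1]-b[:,1]*a[:,0]).sum(),(b*a).sum())
    R=np.array([[np.cos(th),-np.sin(th)],[np.sin(th),np.cos(th)]])
    o=W.mean(0)-R@L.mean(0); return th,o,(W-o-L@R.T)
E
python3 - <<'E'
from h import *
np.set_printoptions(precision=4,suppress=True)
T=load("top0");S=load("side0")
A=lambda p:onz(T,[zt(p,(320,150),7)],.04)[0]
B=lambda p:onz(S,[zt(p,(275,165),8)],.04)[0]
ang=lambda v:np.degrees(np.arctan2(v[1],v[0]))
print("front edge angle top",ang(A((130,315))-A((482,570)))-90,"side",ang(B((220,358))-B((748,245)))-90,"holes",ang(A((62,230))-A((463,531)))-90)
print("left edge top",ang(A((180,20))-A((32,228))),"side",ang(B((55,225))-B((220,358))),"right side",ang(B((565,130))-B((748,245))))
print(A((32,228)),A((482,570)),B((220,358)),B((748,245)),B((55,225)),B((565,130)))
L=[(-.065,.1),(-.065,-.1)]
print(fit([A((32,228)),A((482,570))],L))
print(fit([B((220,358)),B((748,245)),B((55,225)),B((565,130))],L+[(.071,.1),(.071,-.1)]))
# blue tray outer rect top
print(onz(T,[[391,228],[423,185],[453.6,208],[421.4,251]],.045))
bar=[onz(T,[zt(p,(310,115),4)],.19)[0] for p in((137,112),(187,43),(487,282),(437,345))]
print("bar ang",ang(bar[0]-bar[3])-90,ang(bar[1]-bar[2])-90)
th,o,_=fit(bar,[(.006,.105),(.056,.105),(.056,-.105),(.006,-.105)]);print(th,o,_)
# scraper
P=lambda p,z:onz(T,[zt(p,(185,180),10)],z)[0]
Q=lambda p,z:onz(S,[zt(p,(240,225),10)],z)[0]
print("top face +x corners",P((222,112),.027),P((315,92),.027),"edges angle L",ang(P((222,112),.027)-P((268,310),.027)),"Rbottom", ang(P((328,110),.02)-P((392,405),.02)))
print("side: top +x left corner/ near",Q((118,360),.027),Q((88,435),.027),"near edge angle",ang(Q((88,435),.027)-Q((335,440),.027)),"bottom edge",ang(Q((95,495),.006)-Q((465,520),.006)))
# handle end triangulation
def tri(pt,ps):
    o1,d1=ray(T,[zt(pt,(185,180),10)]);o2,d2=ray(S,[zt(ps,(240,225),10)])
    d1=d1[0]/np.linalg.norm(d1);d2=d2[0]/np.linalg.norm(d2)
    s=np.linalg.lstsq(np.c_[d1,-d2],o2-o1,rcond=None)[0]
    a=o1+s[0]*d1;b=o2+s[1]*d2;return (a+b)/2,np.linalg.norm(a-b)
print("handle end corners: near-left(+y) low/hi",tri((275,530),(660,152)),tri((258,440),(540,92)),tri((325,528),(668,125)),tri((305,432),(562,68)))
E
```

```text
front edge angle top -37.07193004805504 side -37.674100177880675 holes -38.11150987436303
left edge top -35.50204247420728 side -39.75777241328893 right side -41.69431982357659
[ 0.6284 -0.0799  0.04  ] [ 0.5051 -0.2353  0.04  ] [ 0.6249 -0.0684  0.04  ] [ 0.5022 -0.2273  0.04  ] [ 0.7297 -0.1555  0.04  ] [ 0.6018 -0.3161  0.04  ]
(np.float64(-0.6706104801884751), array([ 0.6177, -0.198 ]), array([[-0.0005, -0.0006],
       [ 0.0005,  0.0006]]))
(np.float64(-0.679261827519514), array([ 0.6123, -0.1899]), array([[ 0.0004,  0.0029],
       [ 0.0033, -0.0004],
       [-0.0007,  0.0012],
       [-0.0029, -0.0037]]))
[[ 0.5119 -0.241   0.045 ]
 [ 0.6178 -0.3242  0.045 ]
 [ 0.5595 -0.3965  0.045 ]
 [ 0.4556 -0.3123  0.045 ]]
bar ang -39.65422801556354 -40.6938560777433
-0.6991786745536357 [ 0.6134 -0.1938] [[-0.0018 -0.0043]
 [-0.0013 -0.0001]
 [-0.0007  0.0041]
 [ 0.0038  0.0003]]
top face +x corners [0.6121 0.2157 0.027 ] [0.617  0.1923 0.027 ] edges angle L 14.7076161989582 Rbottom 13.660453381540368
side: top +x left corner/ near [0.6165 0.1939 0.027 ] [0.6057 0.2233 0.027 ] near edge angle 20.87122177264777 bottom edge 15.781780356414163
handle end corners: near-left(+y) low/hi (array([0.4988, 0.1821, 0.0921]), np.float64(0.003425619824838433)) (array([0.5207, 0.185 , 0.1018]), np.float64(0.0007085724010807747)) (array([0.5006, 0.171 , 0.0923]), np.float64(0.0003530261021534607)) (array([0.522 , 0.1739, 0.102 ]), np.float64(0.00032421645308581274))
```

```bash
cat >> h.py <<'E'
SO=np.array([.6148,-.1945,.04]); SY=np.radians(-38.3)
GR=np.array([-.0535,0,.0714]); HD=np.array([-.5,0,.866025])
def st(p): # station(plate_top) -> world
    return SO+Ro.from_euler('z',SY).apply(p)
def tcp(base,yaw,s=1,back=0.0):
    """TCP pose for scraper base pose; back = retreat along handle"""
    Rz=Ro.from_euler('z',yaw)
    z=-HD;x=np.array([0,s,0.]);y=np.cross(z,x)
    return np.array(base)+Rz.apply(GR+HD*(back-.019)), (Rz*Ro.from_matrix(np.c_[x,y,z])).as_rotvec()
E
python3 - <<'E'
from h import *
from workcell import bot
np.set_printoptions(precision=4,suppress=True)
T=load("top0");S=load("side0")
Ri=Ro.from_euler('z',-SY)
def tri(pt,ps):
    o1,d1=ray(T,[pt]);o2,d2=ray(S,[ps]);d1=d1[0]/np.linalg.norm(d1);d2=d2[0]/np.linalg.norm(d2)
    s=np.linalg.lstsq(np.c_[d1,-d2],o2-o1,rcond=None)[0];a=o1+s[0]*d1;b=o2+s[1]*d2;return (a+b)/2,np.linalg.norm(a-b)
# red cap
g=tri(zt((505,333),(170,110),4),zt((625,92),(160,190),4.4));print("glue",g,Ri.apply(g[0]-SO))
for p in((450,460),(500,510),(420,490),(520,500),(400,600)):
    w=onz(T,[zt(p,(170,110),4)],.07)[0];print("vice",w,Ri.apply(w-SO))
print("shelf",tri((125,110),(166,125)))
for p in [(268,203),(268,240),(385,217),(412,180),(550,190)]:
    w=onz(S,[zt(p,(275,165),8)],.043)[0];print("chip side",Ri.apply(w-SO)*1e3)
for p in[(272,155),(372,230),(507,347)]:
    w=onz(T,[zt(p,(320,150),7)],.043)[0];print("chip top",Ri.apply(w-SO)*1e3)
B0=[.5745,.1947,.003];Y0=np.radians(14.6)
for s in(1,-1):
    print(s)
    for nm,(p,r) in dict(pre=tcp(B0,Y0,s,.1),gr=tcp(B0,Y0,s),ins=tcp(st([-.06,.084,.01]),SY,s),w0=tcp(st([.018,.084,0]),SY,s),w1=tcp(st([.018,-.11,0]),SY,s),out=tcp(st([-.1,-.11,.1]),SY,s)).items():
        print(nm,p,bot.inverse_kinematics(p,r))
E
```

```text
glue (array([ 0.5978, -0.0107,  0.0632]), np.float64(0.0002901113854901965)) [-0.1273  0.1337  0.0232]
vice [0.5199 0.0217 0.07  ] [-0.2085  0.1108  0.03  ]
vice [ 0.4899 -0.0081  0.07  ] [-0.2136  0.0689  0.03  ]
vice [0.5022 0.0394 0.07  ] [-0.2333  0.1138  0.03  ]
vice [ 0.4957 -0.0199  0.07  ] [-0.2017  0.0632  0.03  ]
vice [0.4376 0.0507 0.07  ] [-0.291   0.0826  0.03  ]
shelf (array([0.7094, 0.2955, 0.3254]), np.float64(0.002228914332669339))
chip side [41.9694 31.2198  3.    ]
chip side [ 9.3762 47.7676  3.    ]
chip side [9.5433 2.4612 3.    ]
chip side [ 37.9365 -23.8764   3.    ]
chip side [  4.9717 -60.9767   3.    ]
chip top [12.4183 46.6912  3.    ]
chip top [12.2882  2.3208  3.    ]
chip top [  7.5771 -60.3038   3.    ]
1
pre [0.4835 0.171  0.1445] [ 0.018  -0.477   2.3153  0.1645  0.7987 -1.8922]
gr [0.5319 0.1836 0.0579] [ 0.0504 -0.1467  2.2597  0.2046  0.5231 -1.9263]
ins [ 0.5852 -0.0641  0.1049] [-0.1647 -0.0493  2.0626 -0.3853  0.6973 -0.824 ]
w0 [ 0.6465 -0.1125  0.0949] [-0.2409  0.1202  1.9103 -0.3465  0.6567 -0.9163]
w1 [ 0.5262 -0.2647  0.0949] [-0.6722 -0.1253  2.1553  0.0034  0.588  -1.5769]
out [ 0.4336 -0.1916  0.1949] [-0.6739 -0.6537  2.3188  0.0033  0.953  -1.5774]
-1
pre [0.4835 0.171  0.1445] [ 0.018  -0.477   2.3153  0.1645  0.7987  1.2494]
gr [0.5319 0.1836 0.0579] [ 0.0504 -0.1467  2.2597  0.2046  0.5231  1.2153]
ins [ 0.5852 -0.0641  0.1049] [-0.1647 -0.0493  2.0626 -0.3853  0.6973  2.3176]
w0 [ 0.6465 -0.1125  0.0949] [-0.2409  0.1202  1.9103 -0.3465  0.6567  2.2253]
w1 [ 0.5262 -0.2647  0.0949] [-0.6722 -0.1253  2.1553  0.0034  0.588   1.5647]
out [ 0.4336 -0.1916  0.1949] [-0.6739 -0.6537  2.3188  0.0033  0.953   1.5642]
```

Run:
```python
from h import *
from workcell import bot
B0=[.5745,.1947,.003];Y0=np.radians(14.6)
p=bot.current_ee_pos();
bot.line_to([p[0]+.05,p[1]+.05,.32],max_speed=.3)
q,r=tcp(B0,Y0,1,.13); q2=q+np.array([0,0,.1])
bot.goto(q2,r); print(bot.current_clock())
bot.line_to(q,max_speed=.25)
q,r=tcp(B0,Y0,1,0); bot.line_to(q,max_speed=.12)
print(bot.current_clock(),bot.current_ee_pos(),q,bot.current_contact_force())
for n in("side","top"):
    c=bot.read_camera(n); np.save(f"pics/{n}1.npy",c,allow_pickle=True)
    o=(220,170) if n=="side" else (170,160)
    cv2.imwrite(f"pics/{n}1.png",cv2.resize(c["pixels"][o[1]:o[1]+120,o[0]:o[0]+150],None,fx=4,fy=4,interpolation=cv2.INTER_CUBIC))
```

```text
3.2
4.9833 [0.53243657 0.18366921 0.05882134] [0.5319208  0.18360895 0.05794553] [0.26580992 0.18029642 0.53964319]
```

View pics/side1.png

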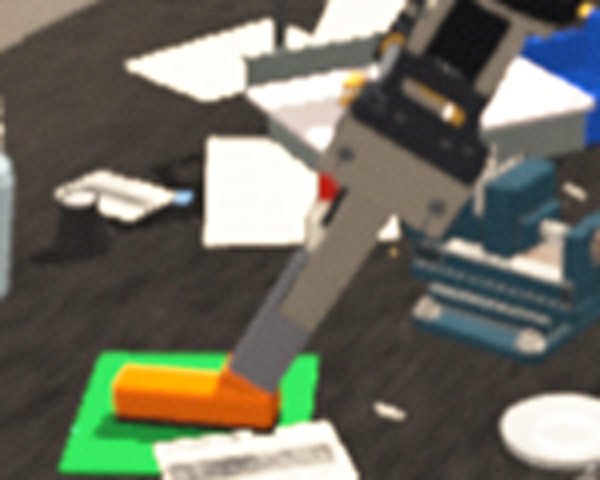

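View pics/top1.png

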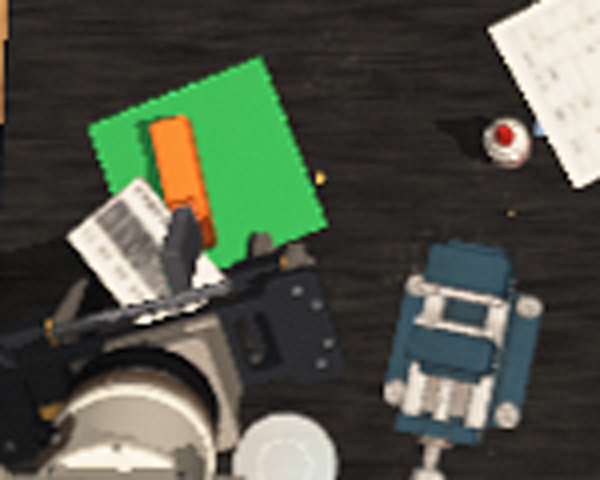

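Run:
```python
from h import *
from workcell import bot
bot.set_gripper(0.0,40)
print(bot.current_clock(),bot.current_opening(),bot.current_contact_force(),bot.current_ee_pos())
for n in("side","top"):
    c=bot.read_camera(n); np.save(f"pics/{n}2.npy",c,allow_pickle=True)
    o=(235,210) if n=="side" else (170,160)
    cv2.imwrite(f"pics/{n}2.png",cv2.resize(c["pixels"][o[1]:o[1]+80,o[0]:o[0]+100],None,fx=7,fy=7,interpolation=cv2.INTER_CUBIC))
```

```text
6.25 0.14599373319035402 [-0.36033706 -0.06632535 -1.26655044] [0.53192092 0.1835801  0.05793396]
```

View pics/side2.png

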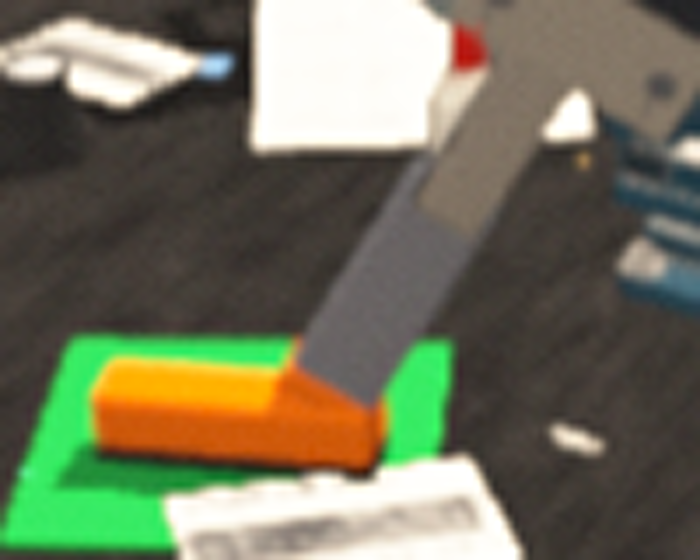

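View pics/top2.png

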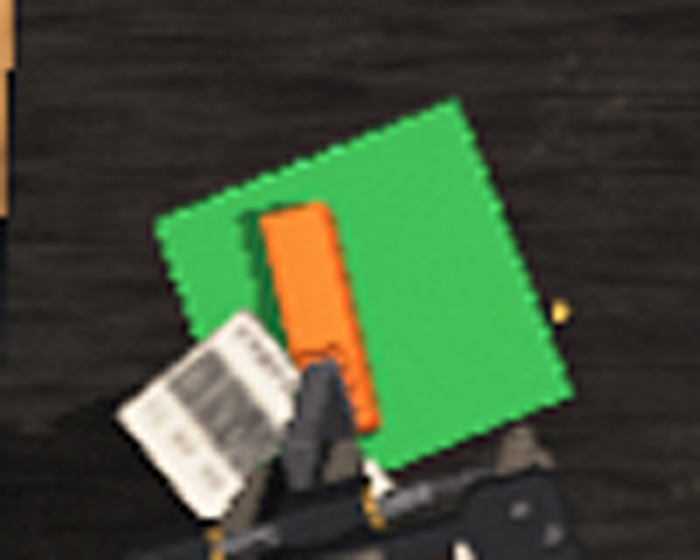

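Run:
```python
from h import *
from workcell import bot
p=bot.current_ee_pos(); bot.line_to([p[0],p[1],p[2]+.13],max_speed=.15)
print(bot.current_clock(),bot.current_opening(),bot.current_contact_force(),bot.current_ft_torque())
q,r=tcp(st([-.07,.084,.13]),SY); bot.goto(q,r)
q,r=tcp(st([-.07,.084,.012]),SY); bot.line_to(q,max_speed=.12)
print(bot.current_clock(),bot.current_opening(),bot.current_contact_force(),bot.current_ee_pos(),q)
for n in("side","top"):
    c=bot.read_camera(n); np.save(f"pics/{n}3.npy",c,allow_pickle=True)
    o=(260,120) if n=="side" else (300,115)
    cv2.imwrite(f"pics/{n}3.png",cv2.resize(c["pixels"][o[1]:o[1]+110,o[0]:o[0]+150],None,fx=5,fy=5,interpolation=cv2.INTER_CUBIC))
```

```text
7.3667 0.14039560198907922 [-0.27662029 -0.31924536 -2.43968958] [-0.03650994  0.42853808 -0.02043077]
9.4 0.1449763666685625 [ 0.38552959 -0.50243268 -2.57057121] [ 0.57825592 -0.05799953  0.10813354] [ 0.57739693 -0.05792398  0.10694553]
```

View pics/side3.png

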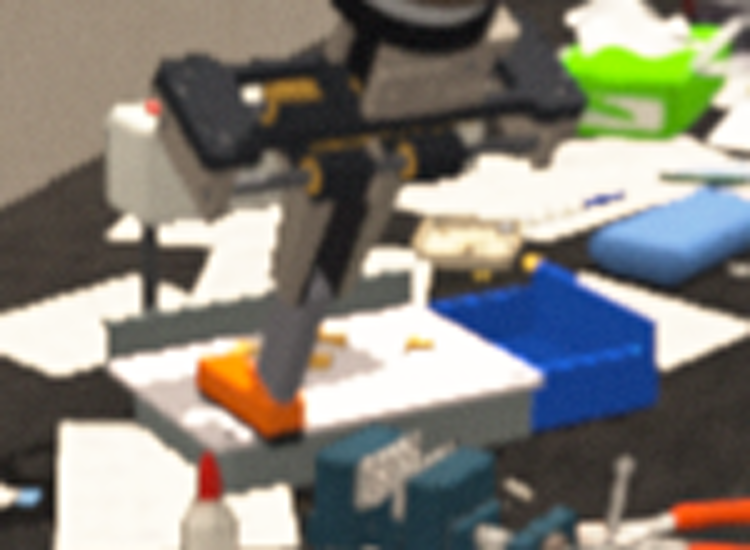

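View pics/top3.png

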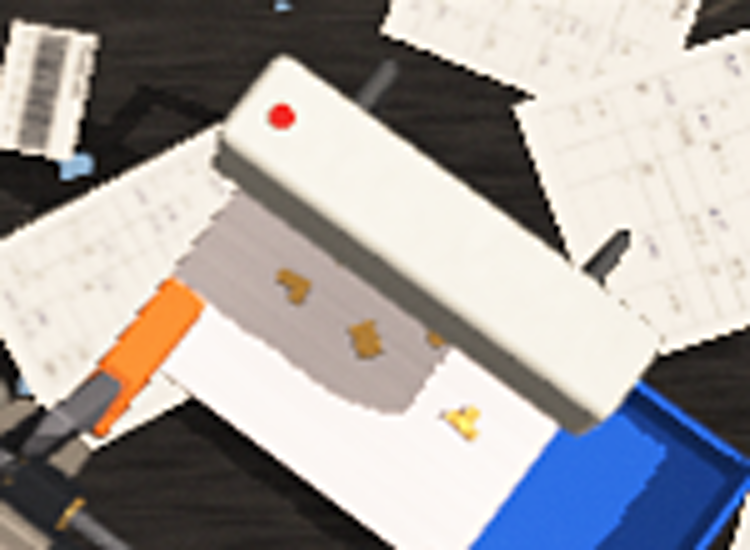

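Run:
```python
from h import *
from workcell import bot
q,r=tcp(st([.018,.084,.010]),SY); bot.line_to(q,r,max_speed=.1)
print(bot.current_clock(),bot.current_contact_force(),bot.current_ee_pos()-q)
for z in(.003,.0015,.0005,-.0005,-.0015):
    q,r=tcp(st([.018,.084,z]),SY); bot.line_to(q,r,max_speed=.04); bot.hold(.15)
    f=bot.current_contact_force();print(z,f,bot.current_ee_pos()-q)
    if f[2]>0: break
print(bot.current_clock())
for n in("side","top"):
    c=bot.read_camera(n); np.save(f"pics/{n}4.npy",c,allow_pickle=True)
    o=(260,120) if n=="side" else (300,115)
    cv2.imwrite(f"pics/{n}4.png",cv2.resize(c["pixels"][o[1]:o[1]+110,o[0]:o[0]+150],None,fx=5,fy=5,interpolation=cv2.INTER_CUBIC))
```

```text
10.5333 [ 0.23153377  0.28567747 -1.81604382] [-0.00042796  0.00036361 -0.00030343]
0.003 [-0.94599663  0.24433283 -3.08512193] [2.21471494e-05 4.98701803e-05 1.03065062e-04]
0.0015 [ 0.40843998  0.34169216 -1.47016483] [ 3.57447625e-05 -2.34096106e-05  2.91467917e-05]
0.0005 [ 0.12008145  0.17359208 -1.88566129] [ 1.53956270e-04 -8.25853041e-05  1.56851915e-04]
-0.0005 [-2.59599208  1.93963905  1.6149439 ] [ 3.37820642e-04 -4.44894511e-05  5.26716944e-04]
12.2083
```

View pics/side4.png

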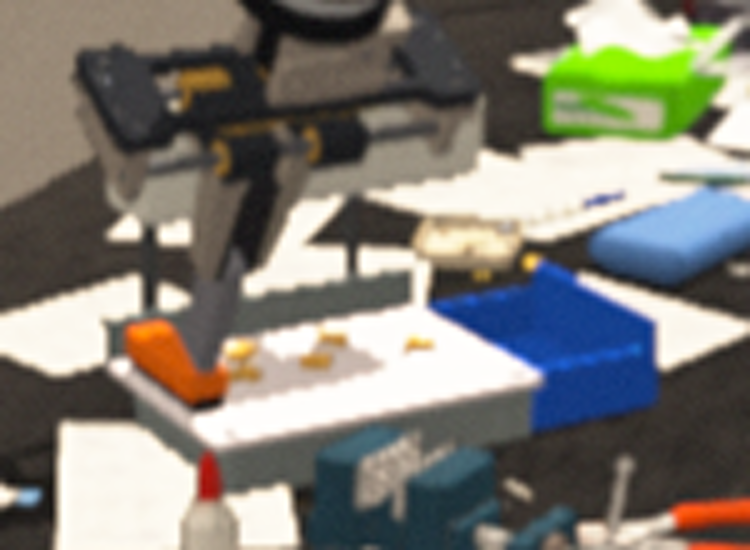

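View pics/top4.png

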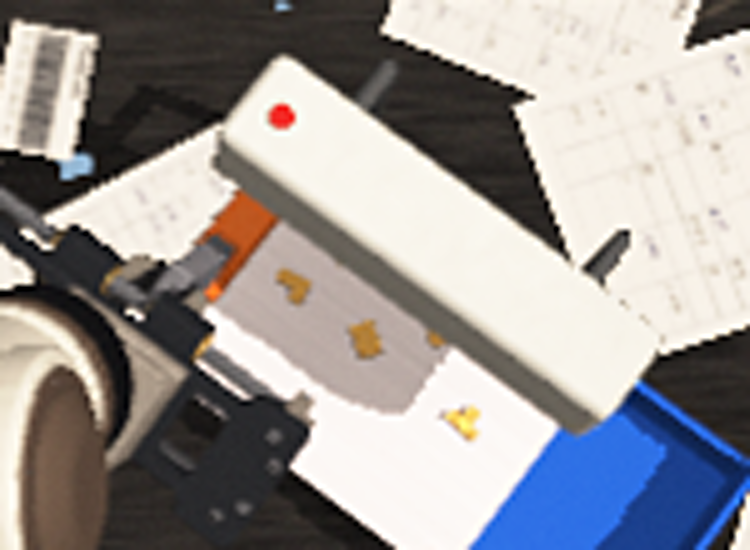

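Run:
```python
from h import *
from workcell import bot
q,r=tcp(st([.018,-.04,.0]),SY); bot.line_to(q,r,max_speed=.05)
print(bot.current_clock(),bot.current_contact_force(),bot.current_ee_pos()-q)
for n in("side","top"):
    c=bot.read_camera(n); np.save(f"pics/{n}5.npy",c,allow_pickle=True)
    o=(260,120) if n=="side" else (300,115)
    cv2.imwrite(f"pics/{n}5.png",cv2.resize(c["pixels"][o[1]:o[1]+110,o[0]:o[0]+150],None,fx=5,fy=5,interpolation=cv2.INTER_CUBIC))
```

```text
14.9417 [2.03304463 3.2081933  2.50716628] [ 3.21267170e-05  1.56371451e-04 -9.61412963e-05]
```

View pics/side5.png

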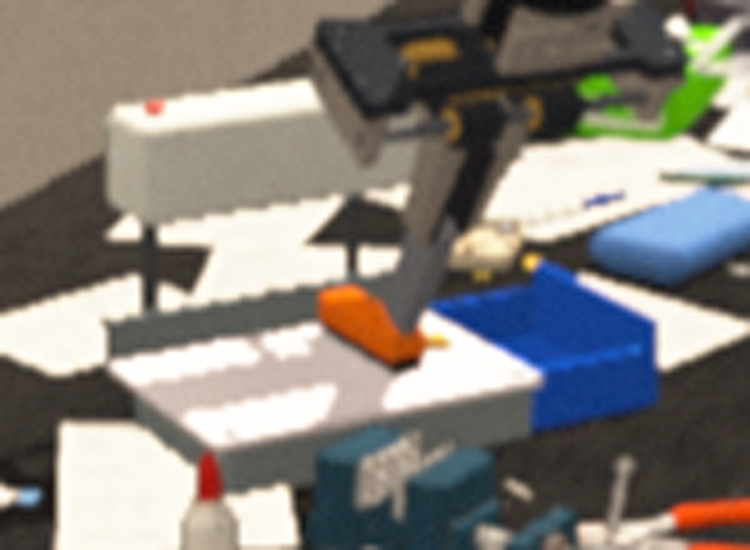

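View pics/top5.png

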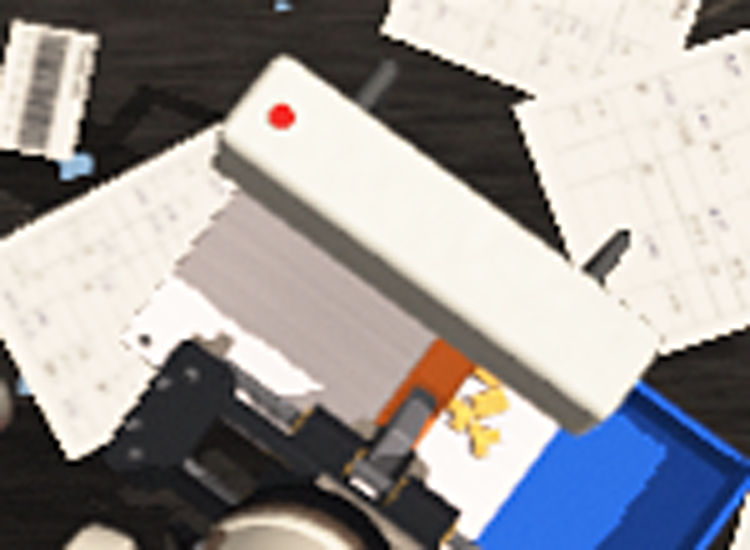

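Run:
```python
from h import *
from workcell import bot
q,r=tcp(st([.017,-.110,.0]),SY); bot.line_to(q,r,max_speed=.045); bot.hold(.3)
print(bot.current_clock(),bot.current_contact_force(),bot.current_ee_pos()-q)
for n in("side","top"):
    c=bot.read_camera(n); np.save(f"pics/{n}6.npy",c,allow_pickle=True)
    o=(260,120) if n=="side" else (330,145)
    cv2.imwrite(f"pics/{n}6.png",cv2.resize(c["pixels"][o[1]:o[1]+110,o[0]:o[0]+150],None,fx=5,fy=5,interpolation=cv2.INTER_CUBIC))
```

```text
17.05 [-0.83804852  0.2392426  -2.26285434] [-4.32644468e-05  1.39578680e-04 -1.29985962e-04]
```

View pics/side6.png

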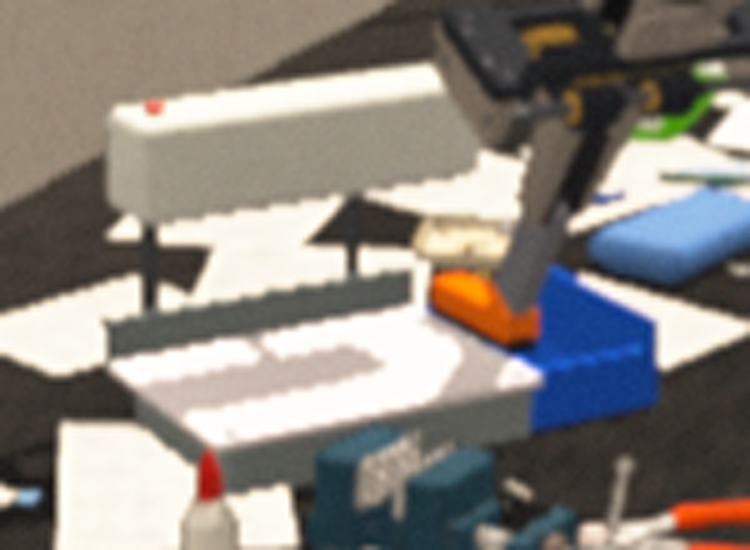

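View pics/top6.png

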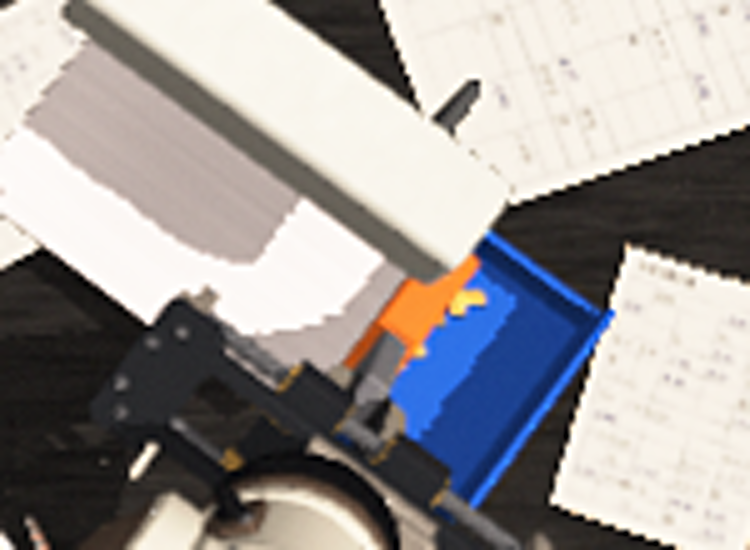

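Run:
```python
from h import *
from workcell import bot
q,r=tcp(st([.017,-.110,.005]),SY); bot.line_to(q,r,max_speed=.05)
q,r=tcp(st([-.10,-.110,.008]),SY); bot.line_to(q,r,max_speed=.1)
q,r=tcp(st([-.11,-.0,.13]),SY); bot.line_to(q,r,max_speed=.2)
print(bot.current_clock(),bot.current_opening(),bot.current_contact_force(),bot.current_ee_pos()-q)
for n in("side","top"):
    c=bot.read_camera(n); np.save(f"pics/{n}7.npy",c,allow_pickle=True)
    o=(260,120) if n=="side" else (330,145)
    cv2.imwrite(f"pics/{n}7.png",cv2.resize(c["pixels"][o[1]:o[1]+110,o[0]:o[0]+150],None,fx=5,fy=5,interpolation=cv2.INTER_CUBIC))
```

```text
19.6917 0.14246079013816473 [-0.94168832  0.03561409 -3.22954989] [-0.00089244 -0.00017867 -0.00161197]
```

View pics/side7.png

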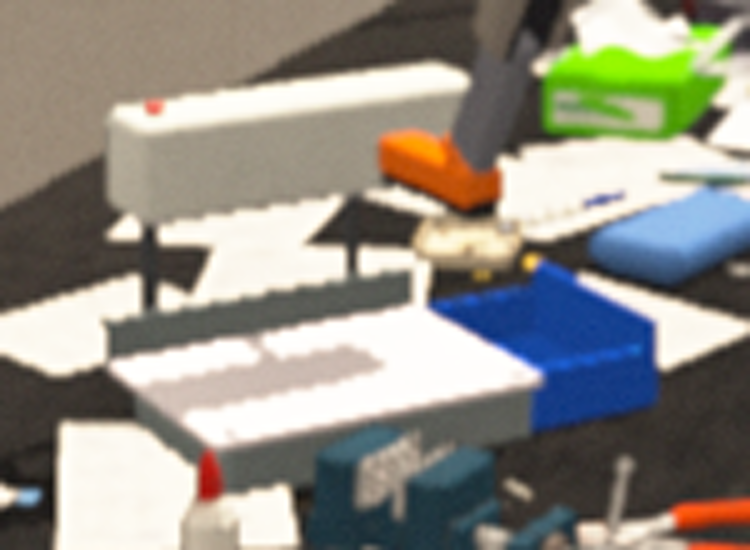

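View pics/top7.png

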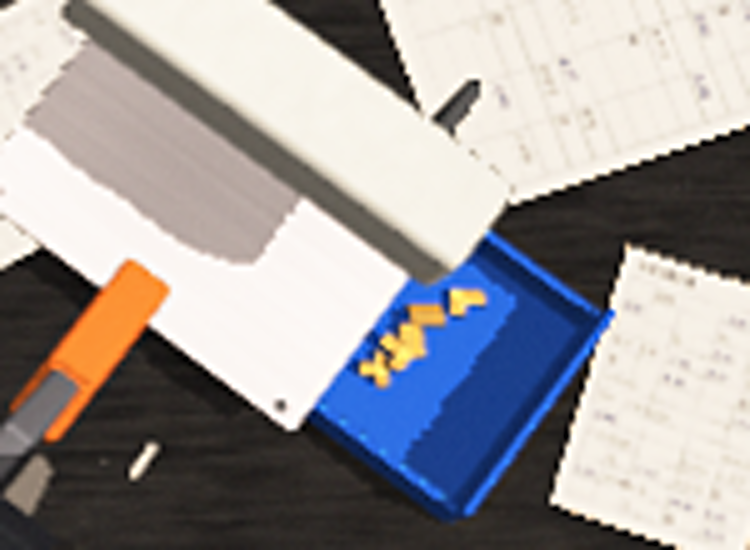

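Run:
```python
from h import *
from workcell import bot
M=[.583,.183];Y0=np.radians(14.6)
q,r=tcp(M+[.15],Y0); bot.goto(q,r)
q,r=tcp(M+[.02],Y0); bot.line_to(q,r,max_speed=.15)
for z in(.006,.0042,.0034,.0027,.002,.0012):
    q,r=tcp(M+[z],Y0); bot.line_to(q,r,max_speed=.04); bot.hold(.12)
    f=bot.current_contact_force();print(z,f)
    if f[2]>0: break
print(bot.current_clock())
for n in("side","top"):
    c=bot.read_camera(n); np.save(f"pics/{n}8.npy",c,allow_pickle=True)
    o=(220,170) if n=="side" else (170,160)
    cv2.imwrite(f"pics/{n}8.png",cv2.resize(c["pixels"][o[1]:o[1]+120,o[0]:o[0]+150],None,fx=4,fy=4,interpolation=cv2.INTER_CUBIC))
```

```text
0.006 [ 0.30183142 -0.52688624 -2.45920523]
0.0042 [ 0.19195675 -0.64433073 -1.94990876]
0.0034 [-0.60552993 -0.3504761  -2.15829156]
0.0027 [-2.47824207 -0.48082341  2.58947495]
23.5083
```

View pics/side8.png

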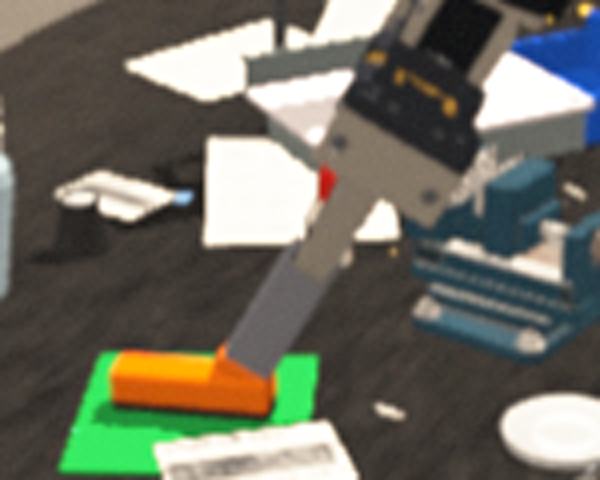

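View pics/top8.png

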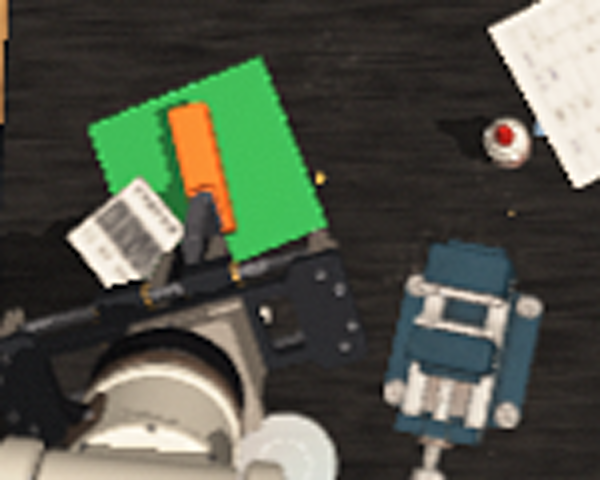

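Run:
```python
from h import *
from workcell import bot
M=[.583,.183];Y0=np.radians(14.6)
bot.set_gripper(.6); 
q,r=tcp(M+[.0027],Y0,1,.12); bot.line_to(q,r,max_speed=.12)
bot.line_to(q+[-.08,-.1,.12],max_speed=.25)
bot.set_joints([-1.2,-.3,1.8,0,1.4,-.2]);bot.hold(.3)
print(bot.current_clock(),bot.current_contact_force(),bot.current_ee_pos())
for n in("side","top"):
    c=bot.read_camera(n); np.save(f"pics/{n}9.npy",c,allow_pickle=True)
    cv2.imwrite(f"pics/{n}9.png",c["pixels"])
    o=(220,170) if n=="side" else (170,160)
    cv2.imwrite(f"pics/{n}9z.png",cv2.resize(c["pixels"][o[1]:o[1]+120,o[0]:o[0]+150],None,fx=4,fy=4,interpolation=cv2.INTER_CUBIC))
cv2.imwrite("pics/tray9.png",cv2.resize(c["pixels"][180:260,380:460],None,fx=7,fy=7,interpolation=cv2.INTER_CUBIC))
```

```text
Traceback (most recent call last):
workcell.MotionError: the arm cannot follow that straight line within its joint ranges
```

Run:
```python
from h import *
from workcell import bot
p=bot.current_ee_pos(); print(p,bot.current_joints(),bot.current_clock())
try: bot.line_to([p[0],p[1],p[2]+.12],max_speed=.2)
except bot.MotionError as e:
    print(e); bot.goto([p[0]+.0,p[1],p[2]+.12],tcp([0,0,0],0)[1])
bot.set_joints([-1.2,-.3,1.8,0,1.4,-.2]);bot.hold(.3)
print(bot.current_clock(),bot.current_contact_force(),bot.current_ee_pos())
for n in("side","top"):
    c=bot.read_camera(n); np.save(f"pics/{n}9.npy",c,allow_pickle=True)
    cv2.imwrite(f"pics/{n}9.png",c["pixels"])
    o=(220,170) if n=="side" else (170,160)
    cv2.imwrite(f"pics/{n}9z.png",cv2.resize(c["pixels"][o[1]:o[1]+120,o[0]:o[0]+150],None,fx=4,fy=4,interpolation=cv2.INTER_CUBIC))
cv2.imwrite("pics/tray9.png",cv2.resize(c["pixels"][180:260,380:460],None,fx=7,fy=7,interpolation=cv2.INTER_CUBIC))
```

```text
[0.48203889 0.15679821 0.16075308] [-0.0282378  -0.52175895  2.30991551  0.18577216  0.85706431 -1.93997125] 25.5083
28.6417 [-0.22942185 -1.18862759 -0.12803071] [ 0.29090881 -0.41642693  0.3048545 ]
```

View pics/side9.png

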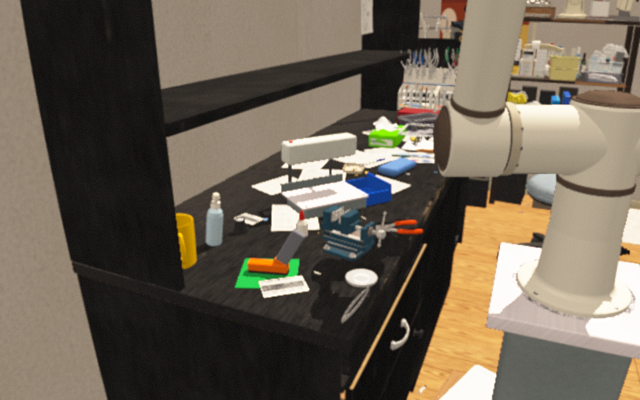

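View pics/top9.png

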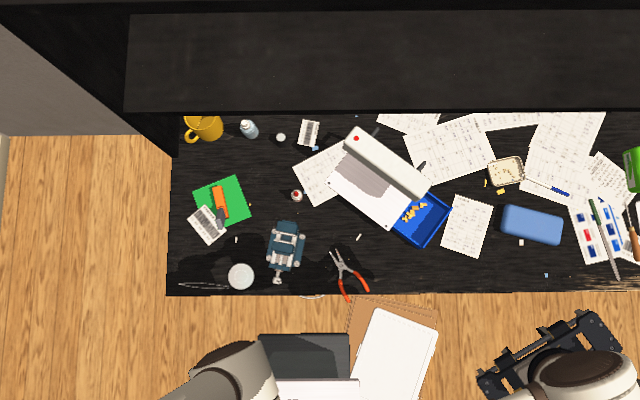

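View pics/top9z.png

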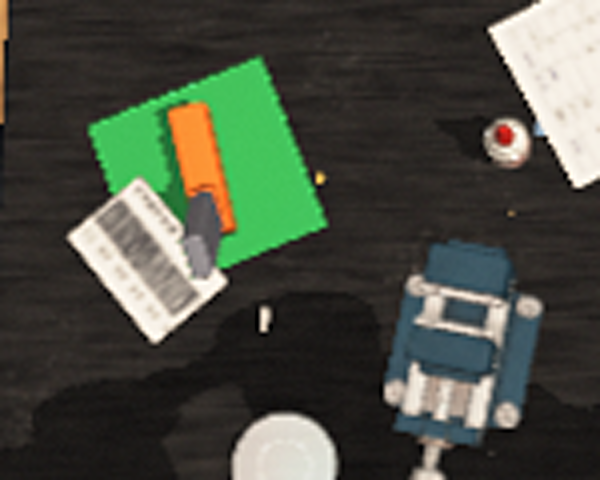

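View pics/tray9.png

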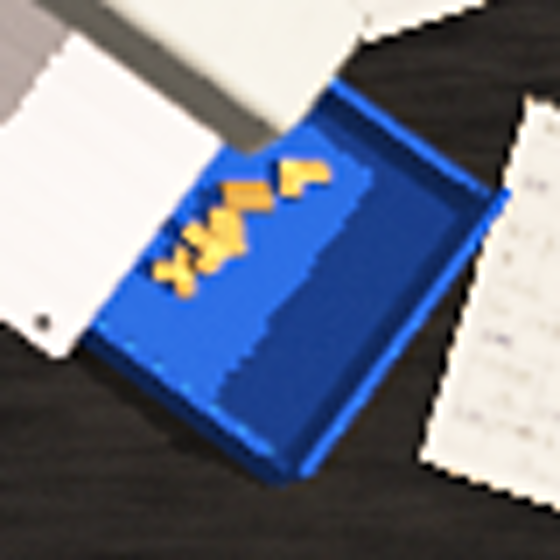

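Run:
```python
from workcell import bot
import cv2,numpy as np
for n,(a,b,c,d) in(("side",(165,225,275,350)),("top",(120,260,170,320))):
    x=[cv2.GaussianBlur(np.load(f"pics/{n}{i}.npy",allow_pickle=True).item()["pixels"],(5,5),0)[a:b,c:d].astype(int) for i in(0,9)]
    h=cv2.cvtColor(x[1].astype(np.uint8),cv2.COLOR_BGR2HSV)
    print(n,"brass px",int(cv2.inRange(h,(10,100,90),(32,255,255)).sum()/255))
bot.job_done(); print(bot.current_clock())
```

```text
side brass px 0
top brass px 1100
the job is handed in; nothing more can be done
the job is handed in; nothing more can be done
```

The job is done and handed in. I took the scraper by its handle and went in level under the light bar with the tool leaning back. One wipe, left to right, took the chips off the plate into the blue tray. The scraper is back upright near the middle of its green mat. The last clock reading was about 28.6 s of the 54 s allowed.

**Last checks:**
- **Plate:** the side view shows it clear, with no brass pixels left on the plate area, including under the bar.
- **Chips:** the top view shows brass chips only in the tray. Three are separate, and I read the touching clump as the other two, so the count of five is by eye.
- **Scraper:** it stands on its foot, by eye within about 5 mm of the mat's centre.
- **Other things on the bench:** they look unmoved by eye. I did not measure this.
- **Forces:** those I read at stops stayed at a few newtons; I did not log them during the motions.

**What failed or disagreed:**
- The two cameras disagreed by up to about 1 cm on where the station is. I used a value in between, confirmed the plate height by touch and checked the block's position by eye before wiping.
- One straight retreat move was refused as out of reach. The arm did not move, and I went straight up instead.
- The colour count on the top view, 1100 pixels, covered the mat area, where the orange scraper and the mug also count as brass. It says nothing about the chips.

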